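# Blow the dust off a router tool holder's taper

### The arm

A 6-joint arm with a two-finger parallel gripper is mounted at the origin on the work surface. World frame = base frame: x ahead of the robot, y to its left, z up, the work surface at z = 0. Lengths are in mm, angles in degrees, forces in N, time in s.
With the tool pointing down it reaches from about 300 to 850 mm from the base axis. Payload 4.2 kg.
Tool frame: the origin (TCP) lies at the very end of the fingers, on their centre line; the grasp point (between the pads) lies 19 mm behind it (env.tcp_to_grasp is the distance from the TCP to the grasp point, in mm); z points along the fingers, y is the line along which they close (so a half turn about z gives the same grasp; the last joint's range is limited). The gripper opens to 91 mm and grips with 3 to 60 N. Pads are 32 mm wide; open, the fingers measure 118 mm over their backs; the gripper's body (76 mm by 178 mm) begins 60 mm behind the grasp point.
Start: joints at [66.463, 18.312, 89.639, -0, 72.044, -1.146], TCP at [219.037, 531.663, 213.976] pointing down, gripper open.
Joint ranges: [-177.97, 177.97], [-48.28, 115.42], [12.27, 149.76], [-77.06, 257.06], [2.81, 150.46], [-146.56, 146.56]. Speed limits (degrees/s): [147.25, 147.25, 180, 180, 180, 180].

### API

Orientations are given as [roll, pitch, yaw] about the fixed x, y, z axes, in that order (R = Rz(yaw) Ry(pitch) Rx(roll)).
In Python, from workcell import env gives the robot as it stands.
- The arm moves only by the tool move_arm, never from a script. Its argument "plan" is a list of rows, each a list of 3 entries, a list of its own where there are three numbers: the shift along the world's x, y, z in cm, then the turn about the world's z in degrees, then the closure, from 0 (fully open) to 1 (shut). In form: [[[x, y, z], turn, claw], ...]. A call has 1 to 5 rows; each row shifts and turns the commanded pose from where the row before left it; what a row does not reach is not made up. A row lasts 1/10 s, in which the tool goes at most 50 mm and 8.59 degrees, less where a joint would pass 70% of its speed; a pose out of reach is approached as far as the arm can. A call is refused whole if a number of a shift passes 5 or a number of a turn 8.59, either way. A call with a gripper value outside its range is refused whole. The fingers move at their own pace and stop on an object; "squeeze" is the grip in N (left out, the last holds). Time passes only in rows, so rows that do not move let the fingers close. It gives the time, the measured TCP pose, the force, the opening and the grip force at its end, in the units of the state.
- env.state(): the state, without advancing time (a new reading comes with each control period).
- env.grab_frame(name): name is "scene" or "top"; returns a dict with "frame" (384x512x3 uint8, red, green, blue), "z_map" (384x512 float32, mm along the optical axis (not along the pixel's ray), 0 where there is no reading), "fovy" (degrees; the focal length in pixels is half the picture's height over the tangent of half this angle, whatever the lens; pixels are square), "cx", "cy" (the principal point, pixels), "position" and "orientation" of the camera in the world. Camera axes: x right, y down, z forward; pixel columns grow to the right and rows downward; lengths in mm; the calibration is good to about 2 mm. A picture is of the moment at which its call begins.
- env.job_done(): hands the job in; it is judged then, once.
Trained networks look in a picture, given as the dict that the camera call returned (one of the last four; its "shot" number tells which), for a name from the list of things; names that differ only in an ending like _2 or _b are one class to them, and where a whole thing is asked for, a point or a joint stands for the part that bears it (a point fixed in the world has none). Each returns a list of dicts, best first, with "score" (0 to 1); they miss things now and then, are a little off and sometimes report something else, mostly with a low value. They report only what shows in the picture. A call takes as long as a camera call.
- env.search_frame(picture, label): "point" ([column, row] in pixels, amid what is visible of it).
- env.landmark_of(picture, label): "point" ([column, row] in pixels: a listed point, or the origin of a listed thing).
The state is a dict: "time_s": time; "qpos": joint angles; "qvel": joint speeds; "effort": joint torques, N m; "ee_pos": TCP position; "ee_rot": TCP orientation; "force": force on the tool from outside, world axes, zero at the start; "torque": the same for the moment, N m; "gripper_width": finger opening in mm; "gripper_force": force on a finger pad.
Only numpy, scipy, OpenCV 4.12 (cv2) and the standard library are available. Lean on these libraries where they do the work, as an engineer would, in place of code of your own. Each camera call takes 0.05 s, during which the arm holds its last target. There are 200 camera calls.

### The job

First set the red lever of the air valve to half open, 45 degrees between across the pipe and along it. Then draw the tool holder with the orange nut straight up out of the rack, tip it over and hold it up in front of the red blow-off nozzle without touching it: the bare end of the steel taper faces the mouth about 5 cm away, centred on the air jet, with the holder in line with the jet. Finish there, still holding it steady in the gripper; leave the valve half open and the other tool holders, the bottle and the pencil pot where they are.

Things in the scene. Friction and masses are not known exactly. Their poses are not given: they have to be found in the camera images.
- valve (a joint): Ball valve lever, turns about a vertical axis. 0 rad: across the pipe, pointing to the station's -x (closed); 1.571: along the pipe, pointing to the station's +y (open); it opens clockwise seen from above. Half open is 0.785. Starts between 0 and 0.3. Stiff (0.15 N m, about 2 N at the grip), stays where it is left.
- valve_axis (a point): Point on the lever's turning axis at mid height of the lever (106 mm above the table), fixed on the station at its (0, 90, 106) mm.
- valve_grip (a point): Middle of the red plastic grip of the lever, 70 mm from the axis; the grip is 65 mm long along the lever, 16 mm wide and 18 mm tall (z 97 to 115 mm). Nothing stands within 40 mm below it save the pipe (its top at 66 mm) and the valve body near the axis. Pinch it from above across its width.
- station: Fixed air station on a steel plate 260 x 320 x 8 mm; origin on the table under the middle of its pipe, z up. The pipe runs along its y, 55 mm up, with a brass ball valve at y = +90 mm, a blue regulator with gauge at y = 0 (80 mm tall), and at y = -100 mm a branch that runs 147 mm to +x and carries the nozzle on a riser.
- nozzle: Red-tipped brass blow-off nozzle, fixed on the station. Origin at the centre of its mouth (12 mm across), 100 mm above the table, at (115, -100, 100) mm of the station. Its z axis is the air jet, out of the mouth: to the station's -x and up, 50 degrees above level; its y axis is the station's y (level). Nozzle and stem lie behind the mouth, up to 14 mm in radius.
- rack: Fixed blue block 90 x 280 x 80 mm, origin under its centre, z up. Three round pockets 37 mm across, 72 mm deep, in a row along its y at y = -90, 0 and +90 mm; a tool holder stands upright in each, in any order.
- holder: Wanted tool holder, ORANGE nut, round about z, 0.3 to 0.65 kg. Origin on the axis at the underside of its steel flange (50 mm across, z 0 to 14), on the rack top (80 mm up). Above: orange nut, cylinder 40 mm across, z 14 to 50 mm (grip here), then a cutter up to 22 mm across, to z = 70. Below: steel taper, 32 narrowing to 19 mm across, and 12 mm stud to z = -64. z points taper to cutter.
- holder_tip (a point): End of the wanted holder's taper stud, on its axis 64 mm below the origin (at 16 mm above the table in the rack).
- holder_blue: Same tool holder but with a blue nut; leave it in its pocket.
- holder_green: Same tool holder but with a green nut; leave it in its pocket.
- agent: Amber bottle with white cap, 56 mm across, 120 mm tall, standing on the table; origin under its centre. Leave it alone.
- pot: Cardboard pot with three pencils, 68 mm across, 130 mm tall with the pencils, standing on the table; origin under its centre. Leave it alone.

How it is judged (in metres and radians):
On the way, in this order (a step that is already met when the one before it is completed fails the run):
1. the valve lever stands at half open (45 degrees, within 8) (value of joint valve between 0.645 and 0.925 rad), for 0.3 s.
2. then the orange tool holder is drawn up clear of its pocket (height (world z) of holder_tip above 0.09 m and contact force between the fingers and holder above 1 N), for 0.1 s.
At the end, for the whole second after the job is handed in: Valve at 45 degrees within 8; orange holder held still in the fingers, touching neither station nor rack, in line with the jet within 17 degrees, taper end towards the nozzle, 20 to 85 mm from the mouth, within 25 mm of the jet axis, over 90 mm up; others within 20 mm (bottle, pot 30 mm) (all of step 1 and angle between the z axis of holder and the z axis of nozzle, either way round below 0.3 rad and z of holder_tip in the frame of nozzle between 0.02 and 0.085 m and x of holder_tip in the frame of nozzle between -0.025 and 0.025 m and y of holder_tip in the frame of nozzle between -0.025 and 0.025 m and z of holder in the frame of nozzle above 0.075 m and height (world z) of holder_tip above 0.09 m and contact force between the fingers and holder above 2 N and contact force between holder and station below 0.3 N and contact force between holder and rack below 0.3 N and linear speed of holder below 0.03 m/s and angular speed of holder below 0.2 rad/s and distance of each of holder_blue, holder_green from where it was at the start of the episode below 0.02 m and distance of each of agent, pot from where it was at the start of the episode below 0.03 m); the arm keeps its last pose, push and grip.
It fails at once if a bystander is disturbed: another tool holder moved over 20 mm, or the bottle or pot over 30 mm (distance of any of holder_blue, holder_green from where it was at the start of the episode above 0.02 m or distance of any of agent, pot from where it was at the start of the episode above 0.03 m).
It fails at once if the tool holder knocks against the air station (contact force between holder and station above 1 N).
It also fails if it takes over 64 s, if anything falls off the work surface, if the arm or the gripper's body presses on something with over 40 N, if the wrist force passes 120 N, or if a joint passes its speed limit or range.

## Working session

There is one attempt and no reset: what is moved stays moved. The work goes in short steps, Python scripts to look and compute and a tool call to move; the robot and the scene stay as the last step left them, time stands still between calls to the robot, and variables do not carry over. Pictures are saved under pics/ and viewed, at most 10 in all, crops included, and the job is handed in when it is done.

Besides the shell and the picture viewer there is one more tool, called after ">>>" as a command line: name --argument value ..., lists and objects as JSON in quotes. move_arm: Moves the arm, as the interface text tells. Its arguments: {"type":"object","properties":{"plan":{"type":"array","items":{"type":"array"}},"squeeze":{"type":"number"}},"required":["plan"]}

```bash
mkdir -p pics; cat > h.py <<'E'
import numpy as np, cv2
from workcell import env
from scipy.spatial.transform import Rotation as Ro
def cam(p):
    o=np.array(p['orientation'],float)
    R=o if o.shape==(3,3) else (Ro.from_euler('xyz',o,degrees=True).as_matrix() if o.size==3 else None)
    f=p['frame'].shape[0]/2/np.tan(np.radians(p['fovy'])/2)
    return R,np.array(p['position'],float),f
def px2w(p,u,v,z=None,h=None):
    R,t,f=cam(p); d=R@np.array([(u-p['cx'])/f,(v-p['cy'])/f,1.])
    if h is not None: return t+d*(h-t[2])/d[2]
    if z is None:
        w=p['z_map'][int(v)-2:int(v)+3,int(u)-2:int(u)+3]; z=np.median(w[w>0])
    return t+d*z
def save(p,n,scale=1.5): cv2.imwrite(n,cv2.resize(p['frame'][:,:,::-1],None,fx=scale,fy=scale))
E
python3 - <<'E'
from h import *
np.set_printoptions(precision=1,suppress=True)
print(env.state()['ee_rot'])
for n in('scene','top'):
    p=env.grab_frame(n); save(p,f'pics/{n}0.png'); print(n,p['position'],p['orientation'],p['fovy'],p['cx'],p['cy'])
    for l in['valve_axis','valve_grip','station','nozzle','rack','holder','holder_tip','holder_blue','holder_green','agent','pot']:
        for fn in(env.landmark_of,env.search_frame):
            r=fn(p,l)[:2]
            for q in r:
                print(l,fn.__name__[:4],np.round(q['point'],1),round(q['score'],2),px2w(p,*q['point']))
E
```

```text
[-179.9   -0.   157.6]
scene [1151.2 -257.9 1018.3] [-148.7   -0.3   64.9] 50.018451054425356 256.00414400554945 188.1481987376736
valve_axis call [364.7 140.9] 0.55 [640.3 321.1 110. ]
valve_axis call [231.4 242.7] 0.47 [ 742.6 -129.4   55.5]
valve_axis call [348.1 182.3] 0.68 [689.7 260.6   5.4]
valve_grip call [350.  121.8] 0.7 [562.3 322.5 107.2]
valve_grip call [355.1 126.4] 0.52 [584.9 324.6 110.3]
station call [327.2 172. ] 0.89 [633.4 223.    6.4]
station call [174.2 179.6] 0.63 [ 550.5 -202.5  127.7]
nozzle call [327.9 197.2] 0.65 [708.6 181.6   5.8]
rack call [146.8 206.4] 0.81 [ 564.8 -291.3   77.1]
rack call [143.7 205.8] 0.55 [ 560.3 -298.1   78.1]
holder call [109.8 204.3] 0.68 [ 539.7 -372.8  109.2]
holder call [104.8 200.8] 0.74 [ 536.1 -379.3  126.1]
holder_tip call [328.8 170. ] 0.45 [641.3 219.6  29.9]
holder_tip call [105.3 201.1] 0.66 [ 537.2 -378.5  125.7]
holder_tip call [348.9 183.6] 0.2 [694.4 260.5   5. ]
holder_blue call [145.3 197.6] 0.57 [ 548.8 -286.5   94.1]
holder_blue call [157.5 273. ] 0.29 [ 741.  -323.7   57.5]
holder_blue call [139.7 192.4] 0.79 [
[... 1488 characters left out ...]
all [413.  249.5] 0.67 [ 519.8 -362.2  129.7]
holder_blue call [373.5 246.5] 0.73 [ 524.6 -279.5  129.5]
holder_blue call [375.4 244.9] 0.72 [ 528.  -283.4  130.2]
holder_green call [ 97.4 194.8] 0.73 [627.  317.5 114.4]
holder_green call [331.1 241.1] 0.68 [ 534.4 -190.6  129. ]
holder_green call [334.  238.8] 0.68 [ 539.3 -196.7  129.4]
agent call [367.2 172. ] 0.73 [ 700.8 -292.7   56.3]
agent call [291.7 164.7] 0.29 [ 725.9 -118.1   13.4]
agent call [375.5 170.4] 0.64 [ 698.2 -302.7   86.1]
pot call [290.9 164.6] 0.96 [ 725.  -115.6   17.9]
pot call [410.9 251.4] 0.48 [ 515.8 -361.9  119.5]
pot call [293.6 159.5] 0.71 [ 732.5 -120.1   40.1]
pot call [139.  182.6] 0.52 [675.2 262.4   7.9]
```

View pics/top0.png

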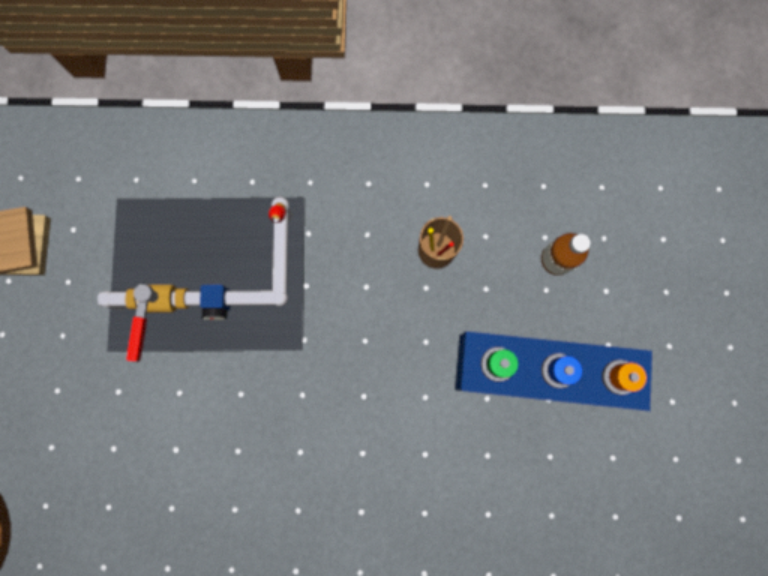

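View pics/scene0.png

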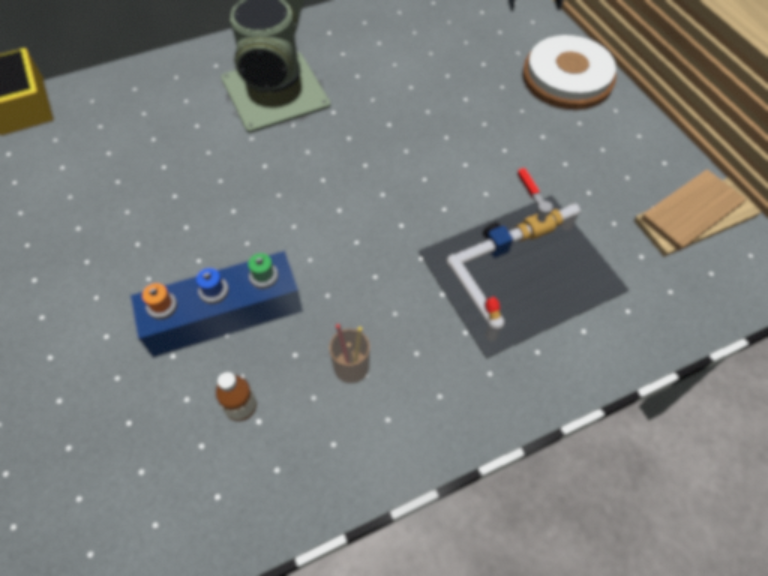

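```bash
python3 - <<'E'
from h import *
np.set_printoptions(precision=1,suppress=True)
for n in('top','scene'):
    p=env.grab_frame(n); R,t,f=cam(p); Z=p['z_map']; v,u=np.mgrid[:384,:512]
    W=t+np.stack([(u-p['cx'])/f*Z,(v-p['cy'])/f*Z,Z],-1)@R.T; W[Z<=0]=np.nan
    hsv=cv2.cvtColor(p['frame'],cv2.COLOR_RGB2HSV); H,S,V=[hsv[...,i].astype(int) for i in range(3)]
    def rect(m,l):
        if m.sum()>8:
            q=W[m]; r=cv2.minAreaRect(q[:,:2].astype(np.float32)); print(n,l,m.sum(),q.mean(0),np.median(q,0),r)
    st=(W[...,1]>60)
    red=((H<8)|(H>172))&(S>120)&(V>60)
    rect(red&st&(W[...,2]>85)&(W[...,0]<680),'lever'); rect(red&st&(W[...,2]>60)&(W[...,0]>690),'noz')
    rect(st&(abs(W[...,2]-8)<4)&(W[...,0]>450),'plate')
    rect(~st&(abs(W[...,2]-80)<4)&(W[...,0]<650)&(W[...,1]<-80),'racktop')
    for l,a,b in(('or',8,22),('gr',40,85),('bl',95,125)):
        rect((H>=a)&(H<=b)&(S>110)&~st&(abs(W[...,2]-129)<5),l)
    q=W[(W[...,1]<-220)&(W[...,0]>650)&(W[...,2]>100)]; print('bottle',q.mean(0))
    q=W[(W[...,1]>-180)&(W[...,1]<-50)&(W[...,0]>650)&(W[...,2]>80)]; print('pot',q.mean(0))
E
```

```text
top lever 268 [559.3 327.6 113.3] [558.7 327.2 114.3] ((559.4111328125, 328.9670104980469), (16.63966178894043, 63.68632125854492), 85.07523345947266)
top noz 73 [757.8 135.6  97.1] [758.  134.9  97.4] ((759.2875366210938, 136.57952880859375), (23.502073287963867, 24.20603370666504), 79.59334564208984)
top plate 10632 [681.7 269.9   7.9] [690.  269.6   7.9] ((717.2380981445312, 342.7973327636719), (567.027587890625, 531.56982421875), 89.72135162353516)
top racktop 3614 [ 524.3 -285.3   79.8] [ 523.9 -278.1   79.8] ((524.689697265625, -290.0653076171875), (281.15960693359375, 90.16360473632812), 84.96640014648438)
top or 271 [ 522.4 -371.2  129.6] [ 516.8 -376.1  129.7] ((628.128173828125, -262.88885498046875), (359.89471435546875, 38.485809326171875), 45.984344482421875)
top gr 242 [ 532.3 -199.1  129.8] [ 532.4 -198.6  129.9] ((532.561767578125, -199.48748779296875), (37.646541595458984, 38.088932037353516), 22.374448776245117)
top bl 258 [ 524.6 -288.5  129.4] [ 524.  -287.6  129.6] ((523.789306640625, -289.0952453613281), (37.64371109008789, 39.221519470214844), 0.9221299290657043
[... 530 characters left out ...]
racktop 1944 [ 502.1 -304.5   78.6] [ 540.3 -312.5   78.4] ((195.3881072998047, -437.18145751953125), (939.3363037109375, 282.7103576660156), 23.852800369262695)
scene or 150 [ 522.2 -379.2  127.8] [ 523.7 -378.4  127.8] ((520.728271484375, -379.6286926269531), (39.23756408691406, 37.03280258178711), 0.43971577286720276)
scene gr 134 [ 538.8 -201.3  127.7] [ 540.8 -202.2  127.6] ((536.619873046875, -200.99522399902344), (36.85150909423828, 37.48649597167969), 71.06883239746094)
scene bl 151 [ 530.2 -289.6  127.9] [ 532.  -289.6  127.9] ((529.026611328125, -289.4584655761719), (37.107574462890625, 39.232601165771484), 51.45806121826172)
bottle [ 717.1 -318.1  116.5]
pot [ 727.6 -117.4   97.4]
```

Top view (768×576 scale): red lever grip (135,338), axis (142,293), nozzle tip (277,212), green/blue/orange nuts (503,364), (568,370), (631,377). Pot (440,240) and bottle (570,250) stand on the far side. The station is nearly world-aligned, and the rack is yawed about -5°.

```bash
python3 - <<'E'
from h import *
np.set_printoptions(precision=1,suppress=True)
for n in('top','scene'):
    p=env.grab_frame(n); R,t,f=cam(p); Z=p['z_map']; v,u=np.mgrid[:384,:512]
    W=t+np.stack([(u-p['cx'])/f*Z,(v-p['cy'])/f*Z,Z],-1)@R.T
    V=p['frame'].max(-1).astype(int)
    B=(W[...,1]>60)&(W[...,1]<430)&(W[...,0]>500)&(W[...,0]<850)&(Z>0)
    m=(B&(V<75)&(W[...,2]<20)).astype(np.uint8)
    c=max(cv2.findContours(cv2.morphologyEx(m,cv2.MORPH_OPEN,np.ones((3,3))),0,2)[0],key=cv2.contourArea)
    q=np.array([px2w(p,a,b,h=8)[:2] for a,b in cv2.convexHull(c)[:,0]],np.float32)
    print(n,'plate',cv2.minAreaRect(q))
    k=B&(W[...,2]>55)&(W[...,2]<76)&(abs(W[...,0]-630)<20)
    q=W[k]; l=cv2.fitLine(q[:,:2].astype(np.float32),cv2.DIST_HUBER,0,.01,.01).ravel(); print('pipe',l,np.degrees(np.arctan2(l[0],l[1])))
    k=B&(W[...,2]>50)&(W[...,2]<76)&(W[...,0]>655)&(W[...,0]<725)
    q=W[k]; print('branch',q.mean(0),cv2.fitLine(q[:,:2].astype(np.float32),cv2.DIST_HUBER,0,.01,.01).ravel())
    hsv=cv2.cvtColor(p['frame'],cv2.COLOR_RGB2HSV); H,S=hsv[...,0].astype(int),hsv[...,1]
    k=(H>=5)&(H<=22)&(S>110)&(abs(W[...,2]-128)<4)&(W[...,1]<-330)&(W[...,0]<600)
    print('orange',cv2.minEnclosingCircle(W[k][:,:2].astype(np.float32)),W[k].mean(0))
print(env.state()['time_s'])
E
```

```text
Traceback (most recent call last):
ValueError: max() iterable argument is empty
```

>>> move_arm --plan '[[[4.3,-2.5,-0.5],1.8,0.2],[[4.3,-2.5,-0.5],1.8,0.2],[[4.3,-2.5,-0.5],1.8,0.2],[[4.3,-2.5,-0.5],1.8,0.2]]'

```text
time_s: 2.85
ee_pos: [392.4, 430.7, 193.9]
ee_rot: [180.0, 0.0, 164.9]
force: [0.8, 1.2, 0.2]
gripper_width: 73.0
gripper_force: 0.0
```

>>> move_arm --plan '[[[4.3,-2.5,-0.5],1.8,0.2],[[4.3,-2.5,-0.5],1.8,0.2],[[4.3,-2.5,-0.5],1.8,0.2],[[4.0,-2.7,-0.5],1.8,0.4]]'

```text
time_s: 3.25
ee_pos: [562.0, 328.5, 173.8]
ee_rot: [180.0, 0.0, 172.1]
force: [0.9, 0.4, -0.1]
gripper_width: 67.3
gripper_force: 0.0
```

```bash
python3 - <<'E'
from h import *
np.set_printoptions(precision=1,suppress=True)
for n in('top','scene'):
    p=env.grab_frame(n); R,t,f=cam(p); Z=p['z_map']; v,u=np.mgrid[:384,:512]
    W=t+np.stack([(u-p['cx'])/f*Z,(v-p['cy'])/f*Z,Z],-1)@R.T
    V=p['frame'].max(-1).astype(int)
    B=(W[...,1]>60)&(W[...,1]<430)&(W[...,0]>500)&(W[...,0]<850)&(Z>0)
    print('V',np.median(V[B&(W[...,2]>5)&(W[...,2]<12)]),np.median(V[B&(W[...,2]<3)]))
    m=B&(W[...,2]>4.5)&(W[...,2]<12)&(W[...,0]>660)&(W[...,1]<360)
    q=W[m]; print(n,'plate lo/hi pct x,y',np.percentile(q[:,0],[0,1,99,100]),np.percentile(q[:,1],[0,1,99,100]))
    k=B&(W[...,2]>55)&(W[...,2]<76)&(abs(W[...,0]-630)<20)&(W[...,1]<290)
    q=W[k]; l=cv2.fitLine(q[:,:2].astype(np.float32),cv2.DIST_HUBER,0,.01,.01).ravel(); print('pipe',l,np.degrees(np.arctan2(l[0],l[1])))
    k=B&(W[...,2]>50)&(W[...,2]<76)&(W[...,0]>655)&(W[...,0]<725)
    q=W[k]; print('branch',q.mean(0),cv2.fitLine(q[:,:2].astype(np.float32),cv2.DIST_HUBER,0,.01,.01).ravel())
    hsv=cv2.cvtColor(p['frame'],cv2.COLOR_RGB2HSV); H,S=hsv[...,0].astype(int),hsv[...,1]
    k=(H>=5)&(H<=22)&(S>110)&(abs(W[...,2]-128)<4)&(W[...,1]<-330)&(W[...,0]<600)
    print('orange',cv2.minEnclosingCircle(W[k][:,:2].astype(np.float32)),W[k].mean(0))
s=env.state();print(s['time_s'],s['ee_pos'],s['ee_rot'],s['qpos'],s['gripper_width'])
E
```

```text
V 83.0 141.0
top plate lo/hi pct x,y [660.  661.5 806.6 849.5] [105.  108.8 357.6 360. ]
pipe [  0.   -1.  628.9 197.9] 177.17114
branch [690.3 134.2  63.3] [  1.    0.  690.1 133.9]
orange ((516.2427368164062, -379.44073486328125), 20.35194206237793) [ 516.8 -377.9  129.3]
V 84.0 142.0
scene plate lo/hi pct x,y [660.  661.9 812.4 815.5] [ 60.5 108.3 357.3 360. ]
pipe [  0.   -1.  637.1 198.9] 179.17593
branch [690.1 132.2  61. ] [  1.    0.  690.9 131.6]
orange ((520.4059448242188, -379.5834045410156), 20.29991912841797) [ 522.1 -379.1  128. ]
3.35 [564.4 325.7 172.6] [-179.9    0.1  171.7] [ 29.   26.7  82.5  -0.1  70.8 -52.6] 59.91150356961867
```

>>> move_arm --plan '[[[-0.3,0.2,-2.5],2,0.4],[[0,0,-3],0,0.4],[[0,0,-3],0,0.5],[[0,0,0],0,1],[[0,0,0],0,1]]' --squeeze 20

```text
time_s: 3.85
ee_pos: [556.8, 332.2, 89.3]
ee_rot: [180.0, -0.0, 174.0]
force: [-0.1, -0.4, 0.3]
gripper_width: 33.7
gripper_force: 0.0
```

>>> move_arm --plan '[[[0,0,0],0,1],[[0,0,0],0,1],[[0,0,0],0,1]]'

```text
time_s: 4.15
ee_pos: [557.7, 331.5, 90.9]
ee_rot: [180.0, 0.1, 174.0]
force: [0.1, -2.4, 4.8]
gripper_width: 16.0
gripper_force: 20.0
```

>>> move_arm --plan '[[[0.13,0.8,0],-6.3,1],[[0.21,0.78,0],-6.3,1],[[0.3,0.75,0],-6.3,1],[[0.38,0.7,0],-6.3,1],[[0.46,0.67,0],-6.3,1]]'

```text
time_s: 4.65
ee_pos: [572.1, 367.0, 90.8]
ee_rot: [-179.9, 0.1, 142.2]
force: [-1.6, -8.3, 7.8]
gripper_width: 16.2
gripper_force: 20.0
```

>>> move_arm --plan '[[[0.53,0.61,0],-6.3,1],[[0,0,0],0,1],[[0,0,0],0,1],[[0,0,0],0,1]]'

```text
time_s: 5.05
ee_pos: [577.4, 373.0, 90.8]
ee_rot: [-179.9, 0.1, 136.1]
force: [-1.0, -6.2, 6.3]
gripper_width: 15.8
gripper_force: 20.1
```

>>> move_arm --plan '[[[0,0,0],0,0.5],[[0,0,0],0,0.5],[[0,0,3],0,0.4],[[0,0,5],0,0.4],[[-3,0,5],3,0.4]]'

```text
time_s: 5.55
ee_pos: [553.5, 375.2, 213.0]
ee_rot: [179.9, 0.1, 139.2]
force: [0.2, 0.3, 0.1]
gripper_width: 52.7
gripper_force: 0.0
```

>>> move_arm --plan '[[[-3,-4,2],5,0.3],[[-3,-4,0],5,0.3],[[-3,-4,0],5,0.3],[[-2,-4.5,0],5,0.3],[[0,-5,0],5,0.3]]'

```text
time_s: 6.05
ee_pos: [440.9, 162.0, 230.8]
ee_rot: [179.9, -0.0, 164.6]
force: [1.7, -1.5, 0.1]
gripper_width: 63.7
gripper_force: 0.0
```

```bash
cat > valve.py <<'E'
from h import *
np.set_printoptions(precision=1,suppress=True)
for n in('top','scene'):
    p=env.grab_frame(n); R,t,f=cam(p); Z=p['z_map']; v,u=np.mgrid[:384,:512]
    W=t+np.stack([(u-p['cx'])/f*Z,(v-p['cy'])/f*Z,Z],-1)@R.T
    hsv=cv2.cvtColor(p['frame'],cv2.COLOR_RGB2HSV); H,S=hsv[...,0].astype(int),hsv[...,1]
    k=((H<8)|(H>172))&(S>120)&(W[...,1]>250)&(W[...,2]>85)&(W[...,0]<680)
    q=W[k]; r=cv2.minAreaRect(q[:,:2].astype(np.float32)); l=cv2.fitLine(q[:,:2].astype(np.float32),cv2.DIST_HUBER,0,.01,.01).ravel()
    print(n,k.sum(),r,'lever angle',180-np.degrees(np.arctan2(l[1],l[0]))%180)
    k=(W[...,2]>50)&(W[...,2]<66)&(W[...,0]>655)&(W[...,0]<725)&(W[...,1]>100)&(W[...,1]<160)
    q=W[k]; l=cv2.fitLine(q[:,:2].astype(np.float32),cv2.DIST_HUBER,0,.01,.01).ravel(); print('branch yaw',np.degrees(np.arctan2(l[1],l[0])),l[2:])
    ys=np.arange(118,350,4)
    e=[W[(W[...,2]>4.5)&(W[...,2]<12)&(abs(W[...,1]-y)<3)&(W[...,0]>700)&(W[...,0]<830)][:,0].max() for y in ys]
    a=np.polyfit(ys,e,1); print('plate +x edge yaw',-np.degrees(np.arctan(a[0])),'x at y=230:',np.polyval(a,230))
s=env.state();print(s['time_s'],s['ee_pos'],s['ee_rot'],s['gripper_width'])
E
python3 valve.py
```

```text
top 250 ((578.879638671875, 370.5066223144531), (16.433582305908203, 62.09733200073242), 46.59468460083008) lever angle 44.49916
branch yaw 2.1914587 [689.3 132.6]Traceback (most recent call last):
  File "valve.py", line 13, in <module>
    e=[W[(W[...,2]>4.5)&(W[...,2]<12)&(abs(W[...,1]-y)<3)&(W[...,0]>700)&(W[...,0]<830)][:,0].max() for y in ys]
       ~~~~~~~~~~~~~~~~~~~~~~~~~~~~~~~~~~~~~~~~~~~~~~~~~~~~~~~~~~~~~~~~~~~~~~~~~~~~~~~~~~~~~~~~~~^^
    return umr_maximum(a, axis, None, out, keepdims, initial, where)
ValueError: zero-size array to reduction operation maximum which has no identity
```

>>> move_arm --plan '[[[0.7,-4.9,0],2,0.3],[[0.7,-4.9,0],2,0.3],[[0.7,-4.9,0],2,0.3],[[0.7,-4.9,0],2,0.3],[[0.7,-4.9,0],2,0.3]]'

```text
time_s: 6.6
ee_pos: [479.1, -83.9, 230.7]
ee_rot: [180.0, 0.1, 174.3]
force: [0.3, 0.1, 0.0]
gripper_width: 63.7
gripper_force: 0.0
```

>>> move_arm --plan '[[[0.7,-4.9,0],0,0.3],[[0.7,-4.9,0],0,0.3],[[0.7,-4.9,0],0,0.3],[[0.7,-4.9,0],0,0.3],[[0.7,-4.9,0],0,0.3]]'

```text
time_s: 7.1
ee_pos: [514.2, -329.3, 230.5]
ee_rot: [180.0, 0.1, 174.2]
force: [0.1, 0.6, 0.5]
gripper_width: 63.8
gripper_force: 0.0
```

>>> move_arm --plan '[[[0.7,-4.9,0],0,0.3],[[0,0,0],0,0.3]]'

```text
time_s: 7.3
ee_pos: [521.2, -382.0, 228.9]
ee_rot: [-179.9, 0.0, 173.9]
force: [-0.2, 0.5, -0.1]
gripper_width: 64.0
gripper_force: 0.0
```

>>> move_arm --plan '[[[-0.2,0.2,-4],1,0.3],[[0,0,-4],0,0.3],[[0,0,-3],0,0.3],[[0,0,-2],0,0.3],[[0,0,0],0,0.3]]' --squeeze 30

```text
time_s: 7.8
ee_pos: [517.2, -372.0, 97.2]
ee_rot: [179.8, -0.3, 175.2]
force: [-0.2, 0.5, 0.3]
gripper_width: 63.9
gripper_force: 0.0
```

```bash
python3 - <<'E'
from h import *
p=env.grab_frame('scene'); cv2.imwrite('pics/g1.png',cv2.resize(p['frame'][110:270,40:250,::-1],None,fx=3.5,fy=3.5,interpolation=2))
print(env.state()['ee_pos'],env.state()['force'])
E
```

```text
[ 518.37452304 -373.06643699   99.37431878] [ 0.55226567 -0.67480482  0.05534091]
```

View pics/g1.png

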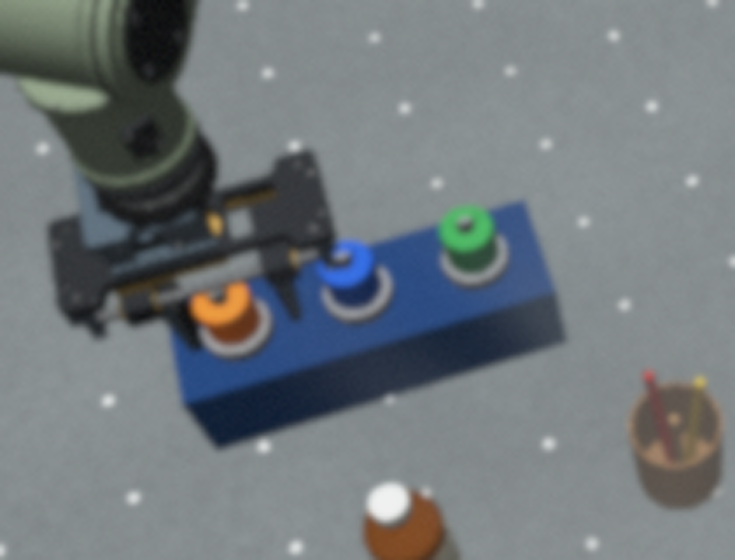

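The fingers straddle the orange nut (crop 225,310); they sit about 5 mm too far towards +y. I'll correct that, then close.

>>> move_arm --plan '[[[0,-0.5,-0.1],0,0.3],[[0,0,0],0,1],[[0,0,0],0,1],[[0,0,0],0,1],[[0,0,0],0,1]]' --squeeze 35

```text
time_s: 8.35
ee_pos: [518.8, -379.8, 100.2]
ee_rot: [-179.9, 0.1, 175.2]
force: [0.6, -0.3, 2.2]
gripper_width: 39.4
gripper_force: 35.0
```

>>> move_arm --plan '[[[0,0,0],0,1],[[0,0,2],0,1],[[0,0,3],0,1],[[0,0,3],0,1],[[0,0,1],0,1]]'

```text
time_s: 8.85
ee_pos: [519.3, -379.8, 191.3]
ee_rot: [-179.9, 0.2, 175.2]
force: [0.0, -0.9, -7.0]
gripper_width: 39.4
gripper_force: 35.0
```

>>> move_arm --plan '[[[0,0,0.2],0,1],[[0,0,0],0,1],[[0,0,-2],0,1],[[0,0,-2.3],0,1],[[-1.2,0.1,0],0,1]]' --squeeze 18

```text
time_s: 9.35
ee_pos: [505.0, -376.4, 142.5]
ee_rot: [179.7, -0.4, 175.2]
force: [1.7, -0.6, -7.1]
gripper_width: 39.2
gripper_force: 18.0
```

>>> move_arm --plan '[[[-0.77,0.07,0],0,1],[[-0.76,0.07,-0.1],0,1],[[-0.75,0.06,-0.2],0,1]]'

```text
time_s: 9.65
ee_pos: [484.0, -376.7, 146.9]
ee_rot: [-179.9, 0.2, 175.2]
force: [1.7, 1.4, -2.9]
gripper_width: 39.7
gripper_force: 18.0
```

```bash
python3 - <<'E'
from h import *
p=env.grab_frame('scene'); cv2.imwrite('pics/g2.png',cv2.resize(p['frame'][90:250,40:250,::-1],None,fx=3.5,fy=3.5,interpolation=2))
s=env.state();print(s['ee_pos'],s['force'],s['torque'],s['time_s'])
E
```

```text
[ 482.36325627 -376.54717263  146.48917143] [ 0.76360956  0.0357159  -3.86378926] [ 0.1025635  -0.39628199 -0.02036544] 9.7
```

View pics/g2.png

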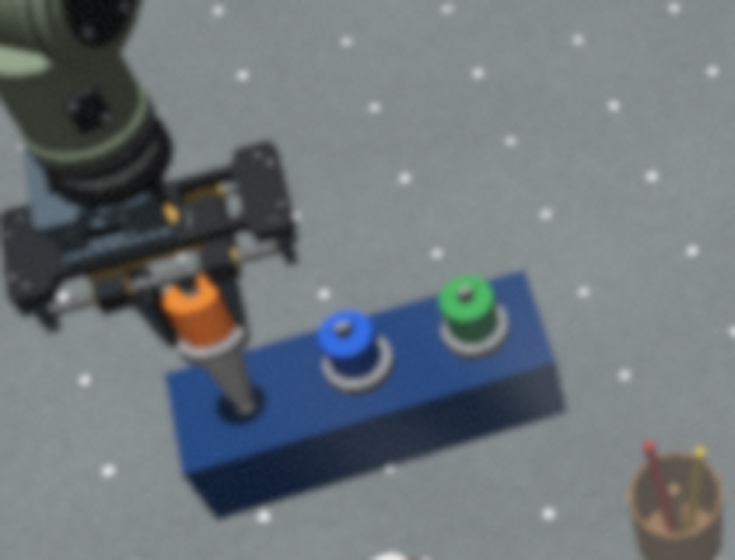

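The holder is tipping about the pocket lip: nut at crop (195,310), tip entering the pocket at (245,405). Continuing the arc.

>>> move_arm --plan '[[[-0.73,0.06,-0.2],0,1],[[-0.71,0.06,-0.3],0,1],[[-0.68,0.06,-0.4],0,1],[[-0.65,0.06,-0.4],0,1],[[-0.6,0.05,-0.5],0,1]]'

```text
time_s: 10.2
ee_pos: [449.4, -373.6, 127.4]
ee_rot: [-180.0, 0.0, 175.2]
force: [0.1, -0.9, -1.2]
gripper_width: 40.0
gripper_force: 18.0
```

>>> move_arm --plan '[[[-0.3,0,-0.2],0,1],[[0,0,0],0,1],[[0,0,0],0,1]]' --squeeze 50

```text
time_s: 10.5
ee_pos: [447.7, -373.6, 125.9]
ee_rot: [-180.0, 0.1, 175.2]
force: [2.7, 0.0, -0.1]
gripper_width: 39.3
gripper_force: 50.0
```

>>> move_arm --plan '[[[-0.5,0,3],0,1],[[-0.5,0,5],0,1],[[0,0,4],0,1],[[0,0,0],0,1]]'

```text
time_s: 10.9
ee_pos: [438.0, -375.2, 249.9]
ee_rot: [-179.7, 0.3, 175.2]
force: [-0.1, -0.8, -5.3]
gripper_width: 39.3
gripper_force: 50.0
```

```bash
cat > hold.py <<'E'
from h import *
import sys
np.set_printoptions(precision=1,suppress=True)
s=env.state();tc=np.array(s['ee_pos']);print(tc,s['ee_rot'],s['force'],s['time_s'],s['gripper_force'])
for n in('scene','top'):
    p=env.grab_frame(n); R,t,f=cam(p)
    save(p,f'pics/{n}_{sys.argv[1]}.png')
    for fn in(env.landmark_of,env.search_frame):
      for l in('holder','holder_tip'):
        for q in fn(p,l)[:2]: print(n,l,fn.__name__[:4],np.round(q['point']),round(q['score'],2),px2w(p,*q['point']))
    Z=p['z_map']; v,u=np.mgrid[:384,:512]
    W=t+np.stack([(u-p['cx'])/f*Z,(v-p['cy'])/f*Z,Z],-1)@R.T
    g=np.linalg.norm(W-(tc+[40,0,-25]),axis=-1)<45; g&=(W[...,0]-tc[0]>15)&(Z>0)&(abs(W[...,1]-tc[1])<24)
    sat=cv2.cvtColor(p['frame'],cv2.COLOR_RGB2HSV)[...,1]
    q=W[g&(sat<90)]
    if len(q)>10:
        l=cv2.fitLine(q.astype(np.float32),cv2.DIST_HUBER,0,.01,.01).ravel(); d=l[:3]*np.sign(l[0])
        a=(q-l[3:])@d; print('taper pts',len(q),'dir',d,'elev',np.degrees(np.arcsin(-d[2])),'end',l[3:]+d*a.max(),'start',l[3:]+d*a.min())
E
python3 hold.py a
```

```text
[ 438.  -375.2  249.9] [-179.7    0.3  175.2] [-0.1 -0.8 -5.3] 10.9 49.99823212623596
scene holder call [ 85. 156.] 0.85 [ 482.  -373.9  245.7]
scene holder call [146. 209.] 0.48 [ 570.8 -294.8   74.5]
scene holder_tip call [ 93. 176.] 0.84 [ 511.  -376.7  202.8]
scene holder_tip call [147. 208.] 0.28 [ 568.4 -291.4   77. ]
scene holder call [ 82. 149.] 0.8 [ 474.4 -373.4  261.2]
scene holder_tip call [ 82. 150.] 0.89 [ 474.5 -375.4  260.6]
scene holder_tip call [138. 202.] 0.24 [ 544.6 -309.2   80.2]
taper pts 421 dir [ 0.6 -0.1 -0.8] elev 55.17721 end [ 513.7 -381.5  198.4] start [ 467.5 -372.   266.3]
top holder call [443. 282.] 0.69 [ 470.6 -305.2  362.8]
top holder call [439. 268.] 0.72 [ 485.5 -369.3  222.6]
top holder_tip call [440. 268.] 0.78 [ 486.4 -372.8  221.1]
taper pts 281 dir [ 0.5 -0.  -0.9] elev 61.4926 end [ 504.5 -372.   190. ] start [ 470.1 -369.4  253.5]
```

```bash
python3 - <<'E'
import cv2
a=cv2.imread('pics/scene_a.png')[130:350,30:300]; b=cv2.imread('pics/top_a.png')[300:520,500:768]
import numpy as np
a=cv2.resize(a,(400,326));b=cv2.resize(b,(400,326)); cv2.imwrite('pics/c3.png',np.hstack([a,b]))
E
```

```text
(no output)
```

View pics/c3.png

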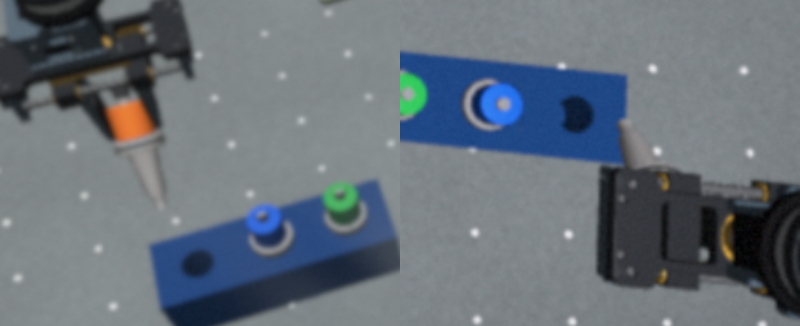

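The holder is firmly gripped and leaning about 45° (tip at crop (163,205)). The others haven't moved. Now carrying it to the station.

>>> move_arm --plan '[[[0.5,2,0],0.5,1],[[1,3.5,0],0.5,1],[[1,4.5,0],0.5,1],[[1.1,4.5,0],0.5,1],[[1.1,4.5,0],0.5,1]]' --squeeze 58

```text
time_s: 11.9
ee_pos: [484.1, -181.9, 245.0]
ee_rot: [180.0, -0.0, 177.7]
force: [0.2, 0.2, -6.1]
gripper_width: 38.8
gripper_force: 58.0
```

>>> move_arm --plan '[[[1.1,4.5,0],0.5,1],[[1.1,4.5,0],0.5,1],[[1.1,4.5,0],0.5,1],[[1.1,4.5,0],0.5,1],[[1.1,4.5,0],0.5,1]]'

```text
time_s: 12.4
ee_pos: [539.1, 43.4, 245.1]
ee_rot: [-180.0, 0.0, -179.8]
force: [1.2, -0.8, -6.0]
gripper_width: 39.0
gripper_force: 58.0
```

>>> move_arm --plan '[[[1,4.5,0],0.5,1],[[0.8,3,0],0.5,1],[[0.5,2,0],0.5,1],[[0,0,0],0,1],[[0,0,0],0,1]]'

```text
time_s: 12.9
ee_pos: [561.8, 136.6, 244.7]
ee_rot: [-180.0, -0.1, -178.2]
force: [-0.6, -0.9, -6.6]
gripper_width: 39.2
gripper_force: 58.0
```

```bash
python3 hold.py b; sed -i '/ys=/,/a=np/d' valve.py; python3 valve.py
```

```text
[561.8 136.6 244.7] [-180.    -0.1 -178.2] [-0.6 -0.9 -6.6] 12.9 57.997838258743286
scene holder call [144. 205.] 0.74 [ 558.3 -297.5   77.7]
scene holder call [303. 119.] 0.66 [601.7 130.1 254. ]
scene holder_tip call [310. 146.] 0.93 [526.3 223.5   2.9]
scene holder_tip call [365. 142.] 0.18 [641.6 322.9 105.1]
scene holder call [304. 118.] 0.84 [601.  132.9 254.1]
scene holder_tip call [304. 116.] 0.96 [597.  134.9 256. ]
taper pts 336 dir [ 0.6  0.1 -0.8] elev 55.66865 end [636.6 137.2 193. ] start [592.4 130.3 258.6]
top holder_tip call [169. 186.] 0.58 [595.6  87.  420.4]
taper pts 28 dir [ 0.5  0.2 -0.8] elev 55.005108 end [636.7 135.8 192.7] start [622.2 131.1 214.6]Traceback (most recent call last):
  File "valve.py", line 8, in <module>
    q=W[k]; r=cv2.minAreaRect(q[:,:2].astype(np.float32)); l=cv2.fitLine(q[:,:2].astype(np.float32),cv2.DIST_HUBER,0,.01,.01).ravel()
                                                             ~~~~~~~~~~~^^^^^^^^^^^^^^^^^^^^^^^^^^^^^^^^^^^^^^^^^^^^^^^^^^^^^
cv2.error: OpenCV(4.12.0) /io/opencv/modules/imgproc/src/linefit.cpp:50: error: (-215:Assertion failed) count > 0 in function 'fitLine2D_wods'
```

>>> move_arm --plan '[[[2,-0.1,0],0,1],[[2.5,0,0],0,1],[[2.2,0,0],0,1],[[1.5,0,0],0,1],[[0,0,0],0,1]]'

```text
time_s: 13.95
ee_pos: [645.9, 135.4, 244.3]
ee_rot: [-180.0, 0.0, -178.3]
force: [-0.4, 0.3, -6.9]
gripper_width: 39.1
gripper_force: 58.0
```

>>> move_arm --plan '[[[0,0,-1],0,1],[[0,0,-1.5],0,1],[[0,0,-1.2],0,1],[[0,0,0],0,1],[[0,0,0],0,1]]'

```text
time_s: 14.45
ee_pos: [643.6, 135.6, 208.0]
ee_rot: [-180.0, -0.0, -178.3]
force: [0.3, -0.1, -4.8]
gripper_width: 38.8
gripper_force: 58.0
```

```bash
python3 hold.py c; python3 - <<'E'
from h import *
import cv2,numpy as np
a=cv2.imread('pics/scene_c.png')[100:360,370:680]; b=cv2.imread('pics/top_c.png')[150:410,50:360]
cv2.imwrite('pics/c4.png',np.hstack([cv2.resize(x,(400,335)) for x in(a,b)]))
np.set_printoptions(precision=1,suppress=True)
p=env.grab_frame('scene'); R,t,f=cam(p); Z=p['z_map']; v,u=np.mgrid[:384,:512]
W=t+np.stack([(u-p['cx'])/f*Z,(v-p['cy'])/f*Z,Z],-1)@R.T
hsv=cv2.cvtColor(p['frame'],cv2.COLOR_RGB2HSV); H,S=hsv[...,0].astype(int),hsv[...,1]
k=((H<8)|(H>172))&(S>120)&(W[...,1]>60)&(W[...,2]>70)&(W[...,0]>720); q=W[k]; print('red',len(q),q.min(0),q.mean(0),q.max(0))
E
```

```text
[643.6 135.6 208. ] [-180.    -0.  -178.3] [ 0.3 -0.1 -4.8] 14.45 57.9979544878006
scene holder call [314. 152.] 0.81 [676.2 123.8 215. ]
scene holder call [143. 196.] 0.66 [ 547.9 -289.1  105.4]
scene holder_tip call [325. 177.] 0.68 [721.2 138.5 155.5]
scene holder_tip call [146. 208.] 0.4 [ 568.4 -295.3   77.4]
scene holder call [319. 153.] 0.58 [685.2 132.  217. ]
scene holder_tip call [318. 154.] 0.96 [686.5 130.2 215.2]
taper pts 332 dir [ 0.6  0.1 -0.8] elev 55.428207 end [718.8 136.8 155.7] start [674.8 128.5 220.6]
top holder_tip call [296. 159.] 0.24 [ 732.4 -124.4   47.6]
red 72 [750.5 124.4  83.2] [762.5 134.4  94.5] [771.6 145.9 102.3]
```

View pics/c4.png

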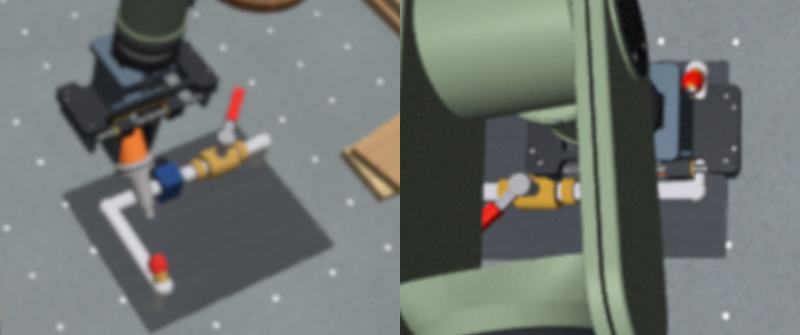

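The tip (left crop 152,215) points at the red mouth (158,262), roughly 64 mm away and about 4 mm off the jet axis. I'll close in by about 12 mm along the jet.

>>> move_arm --plan '[[[0.4,-0.1,-0.5],0,1],[[0.4,-0.1,-0.5],0,1],[[0,0,0],0,1],[[0,0,0],0,1],[[0,0,0],0,1]]'

```text
time_s: 15.5
ee_pos: [652.2, 133.5, 198.2]
ee_rot: [180.0, -0.0, -178.3]
force: [0.3, 1.0, -6.3]
gripper_width: 39.0
gripper_force: 58.0
```

```bash
python3 hold.py d | grep -v top; sed -i "s/('top','scene')/('scene',)/" valve.py; python3 valve.py; python3 -c "
from h import *
p=env.grab_frame('scene')
for l in('holder_blue','holder_green','agent','pot'): print(l,[(np.round(px2w(p,*q['point'])),round(q['score'],2)) for q in env.search_frame(p,l)[:1]])"
```

```text
[652.2 133.5 198.2] [ 180.    -0.  -178.3] [ 0.3  1.  -6.3] 15.5 57.99795091152191
scene holder call [316. 160.] 0.82 [693.1 122.  204. ]
scene holder_tip call [325. 181.] 0.67 [727.1 135.9 147.5]
scene holder call [318. 158.] 0.9 [691.9 127.  206.9]
scene holder call [367. 132.] 0.65 [613.4 346.2 106.7]
scene holder_tip call [322. 160.] 0.7 [698.5 134.8 202. ]
scene holder_tip call [174. 181.] 0.17 [ 551.9 -203.5  125.2]
taper pts 324 dir [ 0.5  0.1 -0.8] elev 56.49787 end [726.9 134.2 145.4] start [683.9 127.2 211.1]
scene 87 ((581.6590576171875, 370.4847717285156), (13.968323707580566, 66.35211944580078), 45.97534942626953) lever angle 44.1221
branch yaw 0.59518844 [690.1 131. ]
16.05 [652.1 133.6 198.2] [ 180.     0.  -178.3] 39.077422933903414
holder_blue [(array([ 538., -296.,  128.]), 0.67)]
holder_green [(array([ 556., -205.,  119.]), 0.65)]
agent [(array([ 736., -319.,   83.]), 0.96)]
pot [(array([ 727., -112.,   59.]), 0.94)]
```

Everything measures within tolerance, so I'm handing it in.

```bash
python3 -c "
from workcell import env
print(env.job_done())"
```

```text
the job is handed in; nothing more can be done
None
```

The job is handed in, though no verdict came back: by camera the valve is at about 45°, the orange holder is held tipped in line with the jet with its taper end about 5 cm from the nozzle mouth, and the other holders, bottle and pot are where they were.

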